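Angle a tube past the cam post into the weld fixture

TASK

Load the stainless square tube into the welding fixture by pushing it with your fingertips: work one end of it in at an angle behind the brass cam post, then push the other end round until the tube lies flat along the back fence, between the end stop and the open push clamp. Slide it on the plate all the way, never lifting it, and leave the hex key, tub, bottle and tweezers where they are.

Things in the scene. Friction and masses are not known exactly. Their poses are not given: they have to be found in the camera images.
- tube: the workpiece: bright stainless square tube, 25 x 25 mm, 220 mm long, 0.22 to 0.45 kg, lying loose on the fixture plate. Origin: middle of its underside; its own y runs along its length, z up
- tube_left_end (a point): centre of the tube's end face at its own +y (110 mm from its middle, 12.5 mm above the underside); at the start this is the end nearer the cam post
- tube_right_end (a point): centre of the other end face, at the tube's own -y; at the start the end on the clamp's side
- plate: the fixture's dark steel plate with a grid of holes, 260 (its x) x 460 (its y) x 12 mm, fixed to the bench and turned by up to 0.2 rad; fence, end stop and clamp are bolted to it. Origin: centre of its underside, on the bench
- bay (a point): foot of the back fence's face, on the plate's top face, 12 mm above the bench. x points square into the fence, away from the robot; y runs along the fence to the left; z up. The blue anodised fence is 30 mm high, its face at x = 0 from y = -125 to +150 mm. Tube fully loaded: its middle at x = -12.5 mm, its own y along the fence
- end_stop (a point): foot of the end stop's face, at bay x = -12.5, y = +127.5 mm. The stop is a fixed blue anodised block, 30 mm high, reaching from the fence out to bay x = -40 mm; its face looks to -y, towards the clamp
- clamp_tip (a point): centre of the rubber face (18 mm diameter) of the push clamp's drawn-back plunger, at bay x = -12.5, y = -127.5 mm, 12.5 mm above the plate, in line with the tube's place. The clamp is fixed and does not move in this job: steel body out to bay x = -35 mm from y = -150 to -206, red handle to y = -284 mm, all lower than 60 mm above the plate
- post: brass cam post screwed to the plate, fixed: 24 mm diameter, 48 mm high, axis 48 mm in front of the fence, so 36 mm are clear between post and fence for the 25 mm tube; 40 to 56 mm clear from post to end stop. The opening from post to plunger is shorter than the tube. Origin: on its axis, at the plate's top face
- hex_key: bystander: hex key, 90 mm long arm along its x, 6 mm thick, lying loose on the plate's left part. Origin: under the middle of the long arm
- tub: bystander: clear open plastic tub, 90 x 120 x 45 mm, on the bench left of the plate. Origin: centre of its underside
- bottle: bystander: white bottle with a blue cap, 48 mm diameter, 105 mm high, on the bench left of the plate. Origin: centre of its underside
- tweezers: bystander: dark tweezers with a blue end, 120 mm long along their x, 10 mm high, lying on the bench right of the plate. Origin: under their middle
There are look-alikes about, which are no part of the job. Of the things that look like the tube, the smallest one is meant.

How it is judged:
By the outcome, as a careful person would: the job done as asked, in the order asked, and still so for the second after the job is handed in, with the robot touching nothing.
It also fails if it takes over 72 s, if anything falls off the work surface, if the arm or the gripper's body presses on something with over 40 N, if the wrist force passes 120 N, or if a joint passes its speed limit or range.

ROBOT

A 6-joint arm with a two-finger parallel gripper is mounted at the origin on the work surface. World frame = base frame: x ahead of the robot, y to its left, z up, the work surface at z = 0. Lengths are in m, angles in rad, forces in N, time in s.
With the tool pointing down it reaches from about 0.35 to 0.925 m from the base axis. Payload 6.4 kg.
Tool frame: the origin (TCP) lies on the centre line of the jaws, within the pads' length; the fingertips stand 25 mm ahead of it and the grasp point (between the pads) lies 6 mm ahead of it; z points along the fingers, y is the line along which they close (so a half turn about z gives the same grasp; the last joint's range is limited). The gripper opens to 94 mm and grips with 3 to 60 N. Pads are 16 mm wide; open, the fingers measure 119 mm over their backs; the gripper's body (75 mm by 177 mm) begins 78 mm behind the grasp point.
Start: joints at [1.035, 0.245, 1.558, -0, 1.339, -0.174], TCP at [0.23, 0.608, 0.23] pointing down, gripper open.
Joint ranges: [-3.13, 3.13], [-1.02, 2.26], [0.13, 2.54], [-0.95, 4.09], [0.21, 2.88], [-2.74, 2.74]. Speed limits (rad/s): [2.57, 2.57, 3.14, 3.14, 3.14, 3.14].

INTERFACE

Orientations are given as a unit quaternion [x, y, z, w].
In Python, from workcell import manip, cams, nets gives the robot as it stands.
- The arm moves only by the tool apply_moves, never from a script. Its argument "steps" is a list of rows, each an object with "fingers": the opening, from -1 (shut) to 1 (fully open); "travel": the shift along the tool's x, y, z in mm, a list of three; "rotation": the turn, a rotation vector about the tool's x, y, z in rad, a list of three. In form: [{"fingers": fingers, "travel": [x, y, z], "rotation": [wx, wy, wz]}, ...]. A call has 1 to 8 rows; each row is the pose to reach, as a shift and turn from the pose commanded when the call began, along the tool's axes at that moment; what a row does not reach only later rows make up. A row lasts 1/10 s, in which the tool goes at most 50 mm and 8.59 degrees, less where a joint would pass 70% of its speed; a pose out of reach is approached as far as the arm can. A call with a gripper value outside its range is refused whole. The fingers move at their own pace and stop on an object; "grip_force" is the grip in N (left out, the last holds). Time passes only in rows, so rows that repeat a pose let the fingers close. It gives the time, the measured TCP pose, the force, the opening and the grip force at its end, in the units of the state.
- manip.get_state(): the state, without advancing time (a new reading comes with each control period).
- cams.capture(name): name is "scene" or "top" or "wrist"; returns a dict with "image" (400x640x3 uint8, blue, green, red), "range_z" (400x640 float32, m along the optical axis (not along the pixel's ray), 0 where there is no reading), "fx", "fy", "cx", "cy" (pixels), "xyz" and "orientation" of the camera in the world. Camera axes: x right, y up, looking along -z (the intrinsics and any distortion apply to the point x, -y, -z); pixel columns grow to the right and rows downward; lengths in m; the calibration is good to about 2 mm. A picture is of the moment at which its call begins.
- manip.finish_job(): hands the job in; it is judged then, once.
Trained networks look in the newest picture that a camera, given by its name, has taken for a name from the list of things; names that differ only in an ending like _2 or _b are one class to them, and where a whole thing is asked for, a point or a joint stands for the part that bears it (a point fixed in the world has none). Each returns a list of dicts, best first, with "score" (0 to 1); they miss things now and then, are a little off and sometimes report something else, mostly with a low value. They report only what shows in the picture. A call takes as long as a camera call. They do not tell look-alikes from the thing itself.
- nets.recognise(camera, target): "bbox" ([left, top, right, bottom] in pixels, round what is visible of it).
The state is a dict: "clock": time; "joint_pos": joint angles; "qd": joint speeds; "joint_torque": joint torques, N m; "position": TCP position; "tool_rot": TCP orientation; "ft_force": force on the tool from outside, world axes, zero at the start; "wrist_torque": the same for the moment, N m; "grip_width": finger opening in m; "grip_force": force on a finger pad.
Only numpy, scipy, OpenCV 4.12 (cv2) and the standard library are available. Lean on these libraries where they do the work, as an engineer would, in place of code of your own. Each camera call takes 0.05 s, during which the arm holds its last target. There are 200 camera calls.

## Working session

There is one attempt and no reset: what is moved stays moved. The work goes in short steps, Python scripts to look and compute and a tool call to move; the robot and the scene stay as the last step left them, time stands still between calls to the robot, and variables do not carry over. Pictures are saved under pics/ and viewed, at most 10 in all, crops included, and the job is handed in when it is done.

Besides the shell and the picture viewer there is one more tool, called after "Request:" in YAML: its name, and indented under it one key for each argument. apply_moves: Moves the arm, as the interface text tells. Its arguments: {"type":"object","properties":{"steps":{"type":"array","items":{"type":"object","properties":{"fingers":{"type":"number"},"travel":{"type":"array","items":{"type":"number"}},"rotation":{"type":"array","items":{"type":"number"}}}}},"grip_force":{"type":"number"}},"required":["steps"]}

```bash
mkdir -p pics; ls
cat > h.py <<'E'
import numpy as np,cv2
from scipy.spatial.transform import Rotation as R
from workcell import manip,cams,nets
def pts(c,z=None):
    """world xyz per pixel from range; if z given intersect ray with plane"""
    h,w=c['range_z'].shape
    u,v=np.meshgrid(np.arange(w),np.arange(h))
    d=np.stack([(u-c['cx'])/c['fx'],-(v-c['cy'])/c['fy'],-np.ones_like(u,float)],-1)
    Rm=R.from_quat(c['orientation']).as_matrix()
    dw=d@Rm.T
    o=np.array(c['xyz'])
    if z is None: return o+dw*c['range_z'][...,None]
    return o+dw*((z-o[2])/dw[...,2])[...,None]
E
python3 - <<'E'
from h import *
for n in ['scene','top']:
    c=cams.capture(n); cv2.imwrite(f'pics/{n}0.png',c['image'])
    print(n,c['xyz'],c['orientation'],c['fx'],[k for k in c])
    P=pts(c)
    for t in ['tube','post','end_stop','clamp_tip','plate','hex_key','tub','bottle','tweezers']:
        for r in nets.recognise(n,t)[:4]:
            b=[int(x) for x in r['bbox']]; q=P[(b[1]+b[3])//2,(b[0]+b[2])//2]
            print(t,round(r['score'],2),b,q.round(3))
print(manip.get_state())
E
```

```text
pics
scene [1.30159966 0.22004569 0.87711245] [0.23752625 0.30218725 0.73203807 0.56248059] 439.42874299807823 ['image', 'range_z', 'fx', 'fy', 'cx', 'cy', 'xyz', 'orientation']
tube 0.9 [273, 190, 349, 226] [ 0.524 -0.003  0.037]
tube 0.78 [220, 111, 296, 160] [ 0.251 -0.256  0.031]
tube 0.69 [139, 161, 182, 237] [ 0.59  -0.412  0.028]
tube 0.38 [356, 238, 364, 258] [0.635 0.149 0.052]
post 0.75 [354, 240, 368, 260] [0.637 0.152 0.048]
clamp_tip 0.96 [225, 181, 439, 307] [0.607 0.075 0.01 ]
clamp_tip 0.73 [231, 179, 258, 206] [ 0.485 -0.213  0.006]
plate 0.81 [227, 182, 439, 305] [0.605 0.077 0.013]
bottle 0.76 [427, 269, 450, 308] [0.719 0.335 0.076]
tweezers 0.58 [228, 181, 259, 209] [ 0.496 -0.212  0.005]
tweezers 0.56 [226, 181, 439, 308] [0.607 0.075 0.01 ]
top [ 0.38106618 -0.00575958  1.25968094] [ 0.0306812  -0.03450903 -0.69638785  0.71617857] 463.8286970716491 ['image', 'range_z', 'fx', 'fy', 'cx', 'cy', 'xyz', 'orientation']
tube 0.66 [440, 131, 530, 214] [ 0.576 -0.423  0.038]
tube 0.63 [386, 256, 455, 352] [ 0.225 -0.254  0.035]
tube 0.62 [286, 176, 368, 202] [ 0.519 -0
[... 673 characters left out ...]
os': array([ 1.03487422e+00,  2.45111889e-01,  1.55777999e+00, -2.55258444e-05,
        1.33867727e+00, -1.74128375e-01]), 'qd': array([-2.71671335e-04,  6.30487732e-04, -4.19889793e-06,  1.15922383e-03,
        5.43257851e-04, -6.53798351e-04]), 'joint_torque': array([-1.33991352e-04, -4.15837526e+01, -3.14881182e+01,  6.84720324e-02,
        2.89143110e-02,  2.32290313e-05]), 'position': array([0.23009912, 0.60793525, 0.23045841]), 'tool_rot': array([1.79908990e-01, 9.83683260e-01, 6.69952900e-06, 1.57305102e-05]), 'ft_force': array([ 0.00501895, -0.39565733,  0.16966192]), 'wrist_torque': array([-0.03122518,  0.08747821, -0.05501104]), 'grip_force': 0.0, 'grip_width': 0.09371279534456319}
```

Run:
```python
import cv2
a=cv2.imread('pics/top0.png')[90:250,130:430]
cv2.imwrite('pics/top0c.png',cv2.resize(a,None,fx=2.66,fy=2.66,interpolation=cv2.INTER_CUBIC))
```

```text
(no output)
```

View pics/top0c.png

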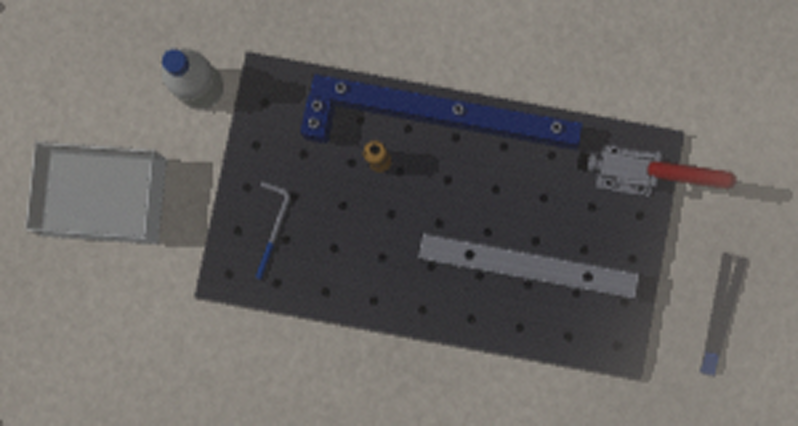

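View pics/scene0.png

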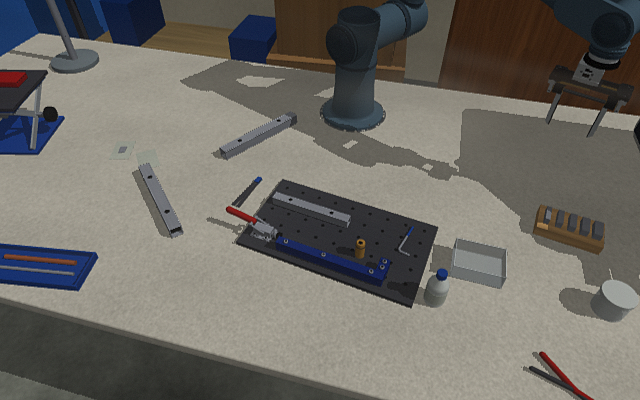

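The plan view shows the plate tube (crop 420–637, 235–297) in front of the blue fence, the post at (375,155), the stop at upper left and the clamp at right. The hex key is at left. The other two tubes lie off the plate and are larger, so they're look-alikes. Next I measure the poses.

```bash
cat >> h.py <<'E'
def rect(P,m):
    q=P[m][:,:2]
    (c,s,a)=cv2.minAreaRect((q*1000).astype(np.float32))
    return np.round(c,1),np.round(s,1),round(a,2),m.sum()
E
python3 - <<'E'
from h import *
for n in ['top','scene']:
    c=cams.capture(n); P=pts(c); im=c['image'].astype(int)
    b,g,r=im[...,0],im[...,1],im[...,2]; X,Y,Z=P[...,0],P[...,1],P[...,2]
    inp=(abs(X-.58)<.2)&(abs(Y-.06)<.28)
    pl=inp&(Z>.005)&(Z<.02)&(im.max(-1)<75)
    print(n,'plate z',np.median(Z[pl]),'noise',Z[pl].std())
    blue=inp&(b>1.6*r)&(b>50)&(Y<.27)&(Y>-.15)&(X>.58)
    Pz=pts(c,.042)
    print('fence+stop',rect(Pz,blue&(Z>.034)), )
    tube=inp&(Z>.028)&(Z<.05)&(r>90)&(abs(b-r)<40)&(X<.58)&(Y>-.16)&(Y<.15)
    k,l,st,_=cv2.connectedComponentsWithStats(tube.astype(np.uint8)); i=1+np.argmax(st[1:,4])
    print('tube',rect(pts(c,.037),l==i),'z',np.median(Z[l==i]))
    br=inp&(r>1.5*b)&(g>1.15*b)&(r<1.9*g)&(r>60)&(X>.55)&(Y>.08)&(Y<.22)
    hi=br&(Z>.05); print('post', np.median(pts(c,.06)[hi],0), hi.sum(),br.sum())
    # fence points
    f=blue&(Z>.034); q=Pz[f]; np.save(f'{n}_f.npy',q)
    hk=(X>.48)&(X<.62)&(Y>.2)&(Y<.3)&(im.max(-1)>100)
    print('hex',rect(P,hk))
E
```

```text
top plate z 0.013074549076767195 noise 0.002454398257207104
fence+stop (array([653.2,  84.5]), array([276.,  62.]), 81.42, np.int64(894))
tube (array([517.3,  -6.6]), array([218.3,  23.3]), 80.95, np.int64(669)) z 0.0379172680625699
post [0.62034136 0.14690634 0.06      ] 51 65
hex (array([550.5, 253.3]), array([90.1, 25.5]), 1.02, np.int64(25))
scene plate z 0.011896907589371675 noise 0.002031363863553236
fence+stop (array([653.6,  84.6]), array([276.6,  65.2]), 80.39, np.int64(908))
tube (array([517.4,  -7.2]), array([218.8,  24.3]), 81.01, np.int64(515)) z 0.036813285144434826
post [0.62896434 0.14945542 0.06      ] 61 148
hex (array([549. , 253.2]), array([24.8, 93.8]), 88.64, np.int64(54))
```

Request:
apply_moves:
  steps:
    - {"fingers": -1, "travel": [-223, -218, -70], "rotation": [0, 0, -0.1]}
    - {"fingers": -1, "travel": [-223, -218, -70], "rotation": [0, 0, -0.1]}
    - {"fingers": -1, "travel": [-223, -218, -70], "rotation": [0, 0, -0.1]}
    - {"fingers": -1, "travel": [-223, -218, -70], "rotation": [0, 0, -0.1]}
    - {"fingers": -1, "travel": [-445, -436, -70], "rotation": [0, 0, -0.205]}
    - {"fingers": -1, "travel": [-445, -436, -70], "rotation": [0, 0, -0.205]}
    - {"fingers": -1, "travel": [-445, -436, -70], "rotation": [0, 0, -0.205]}
    - {"fingers": -1, "travel": [-445, -436, -70], "rotation": [0, 0, -0.205]}

```text
clock: 1.9
position: [0.3965, 0.248, 0.2869]
tool_rot: [0.078, 0.997, 0.0, 0.0]
ft_force: [1.4, 0.3, -0.9]
grip_width: 0.0336
grip_force: 0.0
```

Request:
apply_moves:
  steps:
    - {"fingers": -1, "travel": [0, 0, 0], "rotation": [0, 0, 0]}
    - {"fingers": -1, "travel": [0, 0, 0], "rotation": [0, 0, 0]}
    - {"fingers": -1, "travel": [0, 0, 0], "rotation": [0, 0, 0]}
    - {"fingers": -1, "travel": [0, 0, 0], "rotation": [0, 0, 0]}
    - {"fingers": -1, "travel": [0, 0, 0], "rotation": [0, 0, 0]}
    - {"fingers": -1, "travel": [0, 0, 0], "rotation": [0, 0, 0]}
    - {"fingers": -1, "travel": [0, 0, 0], "rotation": [0, 0, 0]}
    - {"fingers": -1, "travel": [0, 0, 0], "rotation": [0, 0, 0]}

```text
clock: 2.7
position: [0.396, 0.25, 0.2864]
tool_rot: [0.078, 0.997, -0.0, -0.0]
ft_force: [-0.2, -0.0, -0.3]
grip_width: 0.0003
grip_force: 0.0
```

Request:
apply_moves:
  steps:
    - {"fingers": -1, "travel": [-127, -190, -14], "rotation": [0, 0, 0]}
    - {"fingers": -1, "travel": [-127, -190, -14], "rotation": [0, 0, 0]}
    - {"fingers": -1, "travel": [-127, -190, -14], "rotation": [0, 0, 0]}
    - {"fingers": -1, "travel": [-127, -190, -14], "rotation": [0, 0, 0]}
    - {"fingers": -1, "travel": [-127, -190, -14], "rotation": [0, 0, 0]}
    - {"fingers": -1, "travel": [-127, -190, -14], "rotation": [0, 0, 0]}
    - {"fingers": -1, "travel": [-127, -190, -14], "rotation": [0, 0, 0]}

```text
clock: 3.4
position: [0.4918, 0.0422, 0.3003]
tool_rot: [0.079, 0.997, 0.0, -0.0]
ft_force: [-1.3, -0.3, -0.7]
grip_width: 0.0006
grip_force: 0.0
```

Run:
```python
from h import *
c=cams.capture('wrist'); cv2.imwrite('pics/w1.png',c['image'])
print(c['xyz'],R.from_quat(c['orientation']).as_matrix().round(2).tolist()); s=manip.get_state(); print(s['position'],s['tool_rot'],s['clock'])
```

```text
[0.42555266 0.05189491 0.45403903] [[0.16, -0.96, -0.23], [0.99, 0.15, 0.04], [-0.0, -0.24, 0.97]]
[0.49157465 0.04281637 0.30026936] [ 7.81804632e-02  9.96939171e-01  1.63234758e-04 -2.78455106e-04] 3.45
```

View pics/w1.png

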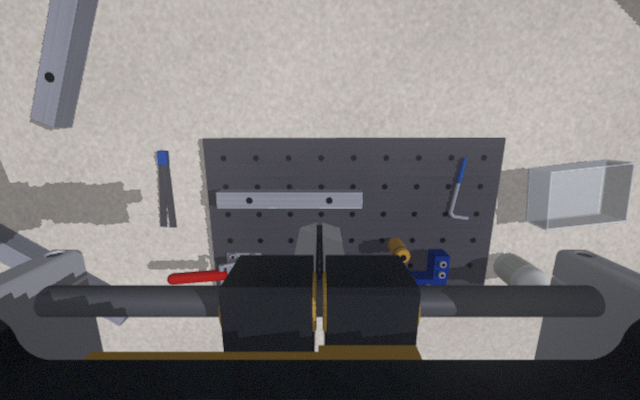

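The wrist view looks back toward the robot: the tube is at (217–362, 192–208) and the gripper hides the fence. I'll use the top and scene cameras for measuring. Now I lower and make the first side push.

Request:
apply_moves:
  steps:
    - {"fingers": -1, "travel": [0, 0, 215], "rotation": [0, 0, 0]}
    - {"fingers": -1, "travel": [0, 0, 215], "rotation": [0, 0, 0]}
    - {"fingers": -1, "travel": [0, 0, 215], "rotation": [0, 0, 0]}
    - {"fingers": -1, "travel": [0, 0, 215], "rotation": [0, 0, 0]}
    - {"fingers": -1, "travel": [0, 0, 215], "rotation": [0, 0, 0]}
    - {"fingers": -1, "travel": [0, 0, 235], "rotation": [0, 0, 0]}
    - {"fingers": -1, "travel": [0, 0, 257], "rotation": [0, 0, 0]}
    - {"fingers": -1, "travel": [0, 0, 257], "rotation": [0, 0, 0]}

```text
clock: 4.25
position: [0.489, 0.044, 0.0409]
tool_rot: [0.077, 0.997, 0.0, -0.003]
ft_force: [-1.0, -0.2, -0.8]
grip_width: 0.0005
grip_force: 0.0
```

Request:
apply_moves:
  steps:
    - {"fingers": -1, "travel": [-8, 0, 0], "rotation": [0, 0, 0]}
    - {"fingers": -1, "travel": [-16, 0, 0], "rotation": [0, 0, 0]}
    - {"fingers": -1, "travel": [-24, 0, 0], "rotation": [0, 0, 0]}
    - {"fingers": -1, "travel": [-32, 0, 0], "rotation": [0, 0, 0]}
    - {"fingers": -1, "travel": [-40, 0, 0], "rotation": [0, 0, 0]}
    - {"fingers": -1, "travel": [-48, 0, 0], "rotation": [0, 0, 0]}
    - {"fingers": -1, "travel": [-54, 0, 0], "rotation": [0, 0, 0]}
    - {"fingers": -1, "travel": [-54, 0, 0], "rotation": [0, 0, 0]}

```text
clock: 5.05
position: [0.5464, 0.0335, 0.0436]
tool_rot: [0.078, 0.997, -0.0, 0.001]
ft_force: [0.6, -0.2, 0.3]
grip_width: 0.0006
grip_force: 0.0
```

```bash
cat >> h.py <<'E'
O=np.array([660.3,70.7]); TH=-.157
BX=np.array([np.cos(TH),np.sin(TH)]); BY=np.array([-np.sin(TH),np.cos(TH)])
def bay(p): p=np.asarray(p)-O; return np.array([p@BX,p@BY])
def tube(n):
    c=cams.capture(n); P=pts(c); im=c['image'].astype(int)
    b,g,r=im[...,0],im[...,1],im[...,2]; Z=P[...,2]
    Q=(P[...,:2]*1000-O); x=Q@BX; y=Q@BY
    m=(x>-215)&(x<5)&(y>-235)&(y<125)&(Z>.027)&(Z<.05)&(r>80)&(abs(b-r)<40)&~((y<-135)&(x>-45))&(np.hypot(x+48,y-70)>14)
    k,l,st,_=cv2.connectedComponentsWithStats(m.astype(np.uint8)); i=1+np.argmax(st[1:,4])
    cc,s,a,N=rect(pts(c,.037),l==i)
    B=cv2.boxPoints(((float(cc[0]),float(cc[1])),(float(s[0]),float(s[1])),a))
    e=(B[0]-B[1]) if np.linalg.norm(B[0]-B[1])>np.linalg.norm(B[1]-B[2]) else B[1]-B[2]
    d=np.array([e@BX,e@BY]); d/=np.linalg.norm(d); d*=np.sign(d[1]); C=bay(cc)
    print(n,'ctr',C.round(1),'size',s,'phi',round(float(np.arctan2(d[0],d[1])),3),'L',(C+110*d).round(1),'R',(C-110*d).round(1),'N',N)
    return c
def tcp():
    s=manip.get_state(); M=R.from_quat(s['tool_rot']).as_matrix()
    ty=M[:2,1]; print('t',s['clock'],'tcp bay',bay(s['position'][:2]*1000).round(1),'z',s['position'][2].round(4),'tool yaw in bay',np.arctan2(ty@BX,ty@BY).round(3),'F',s['ft_force'].round(1))
E
python3 - <<'E'
from h import *
tube('top');tube('scene');tcp()
E
```

```text
top ctr [-123.1 -197.9] size [16.6  9.6] phi 0.282 L [-92.5 -92.2] R [-153.7 -303.5] N 24
scene ctr [-88.2 -22.5] size [74.  54.9] phi 0.319 L [-53.7  82. ] R [-122.6 -126.9] N 198
t 5.15 tcp bay [-107.6  -54.4] z 0.0434 tool yaw in bay -0.0 F [-0.1 -0.3  0.4]
```

Run:
```python
from h import *
a=cams.capture('scene')['image'][150:330,200:460]; b=cams.capture('top')['image'][90:250,180:440]
f=lambda i:cv2.resize(i,(390,290),interpolation=cv2.INTER_CUBIC)
cv2.imwrite('pics/s2.png',np.hstack([f(a),f(b)]))
```

```text
(no output)
```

View pics/s2.png

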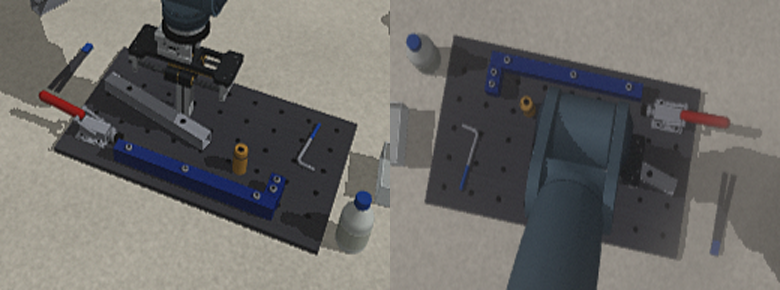

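Left (scene camera): the tube is now tilted with its left end toward the post, and almost all of it is visible. Right (top camera): the arm blocks it. I'll use depth from the scene camera.

```bash
cat >> h.py <<'E'
def tube2(n='scene'):
    c=cams.capture(n); P=pts(c); im=c['image'].astype(int); Z=P[...,2]
    b,g,r=im[...,0],im[...,1],im[...,2]
    Q=(P[...,:2]*1000-O); x=Q@BX; y=Q@BY
    t=bay(manip.get_state()['position'][:2]*1000)
    m=(x>-215)&(x<0)&(y>-235)&(y<124)&(Z>.031)&(Z<.043)&(b<1.35*r)&~((y<-127)&(x>-45))&(np.hypot(x+48,y-70)>15)
    m=cv2.morphologyEx(m.astype(np.uint8),cv2.MORPH_OPEN,np.ones((2,2),np.uint8))
    q=(pts(c,.037)[m>0][:,:2]*1000-O)@np.array([BX,BY]).T
    # robust line fit, then trim
    for _ in range(4):
        vx,vy,x0,y0=cv2.fitLine(q.astype(np.float32),cv2.DIST_HUBER,0,.1,.01).ravel()
        d=np.array([vx,vy])*np.sign(vy); nrm=np.array([d[1],-d[0]]); w=(q-[x0,y0])@nrm; q=q[abs(w)<16]
    a=(q-[x0,y0])@d; w=(q-[x0,y0])@nrm
    p0=np.array([x0,y0]); ext=np.percentile(a,[.7,99.3]); wm=np.percentile(w,[3,97])
    p0=p0+nrm*wm.mean(); L=p0+d*ext[1]; Rr=p0+d*ext[0]
    print(n,'phi',round(float(np.arctan2(d[0],d[1])),3),'len',np.diff(ext).round(1),'wid',np.diff(wm).round(1),'L',L.round(1),'R',Rr.round(1),'N',len(q))
    return c
E
python3 - <<'E'
from h import *
tube2();tube2('top');tcp()
E
```

```text
scene phi 0.237 len [216.3] wid [26.5] L [-63.3   7.2] R [-114.1 -203.1] N 669
top phi 0.26 len [65.4] wid [23.9] L [-105.1 -148.4] R [-121.9 -211.6] N 237
t 5.35 tcp bay [-108.   -54.4] z 0.0435 tool yaw in bay -0.0 F [ 0.2 -0.4 -0.3]
```

Request:
apply_moves:
  steps:
    - {"fingers": -1, "travel": [8, 0, 0], "rotation": [0, 0, 0]}
    - {"fingers": -1, "travel": [8, -16, 0], "rotation": [0, 0, 0]}
    - {"fingers": -1, "travel": [2, -16, 0], "rotation": [0, 0, 0]}
    - {"fingers": -1, "travel": [-5, -16, 0], "rotation": [0, 0, 0]}
    - {"fingers": -1, "travel": [-12, -16, 0], "rotation": [0, 0, 0]}
    - {"fingers": -1, "travel": [-18, -16, 0], "rotation": [0, 0, 0]}
    - {"fingers": -1, "travel": [-22, -16, 0], "rotation": [0, 0, 0]}
    - {"fingers": -1, "travel": [-22, -16, 0], "rotation": [0, 0, 0]}

```text
clock: 6.15
position: [0.5653, 0.0146, 0.0436]
tool_rot: [0.078, 0.997, -0.0, 0.0]
ft_force: [-0.1, -0.8, -0.6]
grip_width: 0.0008
grip_force: 0.0
```

Run:
```python
from h import *
tube2();tube2('top');tcp()
```

```text
scene phi 0.347 len [216.6] wid [26.6] L [-29.    3.6] R [-102.6 -200.2] N 697
top phi 0.437 len [47.4] wid [24.3] L [ -91.5 -164.5] R [-111.6 -207.4] N 164
t 6.25 tcp bay [-85.6 -70.3] z 0.0436 tool yaw in bay -0.0 F [-0.1 -0.4  0. ]
```

Request:
apply_moves:
  steps:
    - {"fingers": -1, "travel": [48, 0, 0], "rotation": [0, 0, 0]}
    - {"fingers": -1, "travel": [54, -48, 0], "rotation": [0, 0, 0]}
    - {"fingers": -1, "travel": [54, -96, 0], "rotation": [0, 0, 0.12]}
    - {"fingers": -1, "travel": [54, -140, 0], "rotation": [0, 0, 0.24]}
    - {"fingers": -1, "travel": [54, -158, 0], "rotation": [0, 0, 0.36]}
    - {"fingers": -1, "travel": [40, -158, 0], "rotation": [0, 0, 0.36]}
    - {"fingers": -1, "travel": [27, -158, 0], "rotation": [0, 0, 0.36]}
    - {"fingers": -1, "travel": [27, -158, 0], "rotation": [0, 0, 0.36]}

```text
clock: 7.05
position: [0.5144, -0.138, 0.0441]
tool_rot: [0.256, 0.967, -0.0, 0.001]
ft_force: [-0.5, 0.1, 0.3]
grip_width: 0.0006
grip_force: 0.0
```

Run:
```python
from h import *
tube2();tube2('top');tcp()
```

```text
scene phi 0.336 len [237.5] wid [26.5] L [-29.9   3.8] R [-108.3 -220.4] N 724
top phi 0.347 len [147.3] wid [24.] L [-35.9  -2.6] R [ -86.  -141.1] N 519
t 7.15 tcp bay [-113.1 -228.3] z 0.0435 tool yaw in bay 0.359 F [ 0.5 -0.4  0.2]
```

Request:
apply_moves:
  steps:
    - {"fingers": -1, "travel": [0, 10, 0], "rotation": [0, 0, 0]}
    - {"fingers": -1, "travel": [0, 18, 0], "rotation": [0, 0, 0]}
    - {"fingers": -1, "travel": [0, 26, 0], "rotation": [0, 0, 0]}
    - {"fingers": -1, "travel": [0, 34, 0], "rotation": [0, 0, 0]}
    - {"fingers": -1, "travel": [0, 42, 0], "rotation": [0, 0, 0]}
    - {"fingers": -1, "travel": [0, 50, 0], "rotation": [0, 0, 0]}
    - {"fingers": -1, "travel": [0, 58, 0], "rotation": [0, 0, 0]}
    - {"fingers": -1, "travel": [0, 58, 0], "rotation": [0, 0, 0]}

```text
clock: 7.95
position: [0.5424, -0.0859, 0.0436]
tool_rot: [0.255, 0.967, 0.0, 0.0]
ft_force: [0.4, 0.1, 0.4]
grip_width: 0.0008
grip_force: 0.0
```

Run:
```python
from h import *
tube2();tube2('top');tcp()
```

```text
scene phi 0.342 len [233.3] wid [26.4] L [-10.5  48.8] R [ -88.7 -171. ] N 756
top phi 0.365 len [131.9] wid [24.1] L [-15.   42.7] R [-62.1 -80.5] N 455
t 8.05 tcp bay [ -92.2 -173.8] z 0.0436 tool yaw in bay 0.359 F [-0.2  1.4 -0.5]
```

Request:
apply_moves:
  steps:
    - {"fingers": -1, "travel": [1, 6, 0], "rotation": [0, 0, 0]}
    - {"fingers": -1, "travel": [3, 12, 0], "rotation": [0, 0, 0]}
    - {"fingers": -1, "travel": [5, 18, 0], "rotation": [0, 0, -0.01]}
    - {"fingers": -1, "travel": [7, 24, 0], "rotation": [0, 0, -0.02]}
    - {"fingers": -1, "travel": [9, 30, 0], "rotation": [0, 0, -0.03]}
    - {"fingers": -1, "travel": [9, 30, 0], "rotation": [0, 0, -0.03]}

```text
clock: 8.65
position: [0.5489, -0.0552, 0.0434]
tool_rot: [0.24, 0.971, 0.0, -0.0]
ft_force: [-0.4, -1.1, 0.3]
grip_width: 0.0004
grip_force: 0.0
```

Run:
```python
from h import *
c=tube2();d=tube2('top');tcp()
f=lambda i:cv2.resize(i,(390,290),interpolation=cv2.INTER_CUBIC)
cv2.imwrite('pics/s3.png',np.hstack([f(c['image'][170:310,220:440]),f(d['image'][90:250,180:440])]))
```

```text
scene phi 0.339 len [231.7] wid [25.8] L [-10.4  79.5] R [ -87.5 -139. ] N 752
top phi 0.358 len [128.7] wid [24.2] L [-15.1  74. ] R [-60.2 -46.6] N 456
t 8.75 tcp bay [ -90.3 -142.4] z 0.0434 tool yaw in bay 0.329 F [ 0.6 -0.8  0.2]
```

View pics/s3.png

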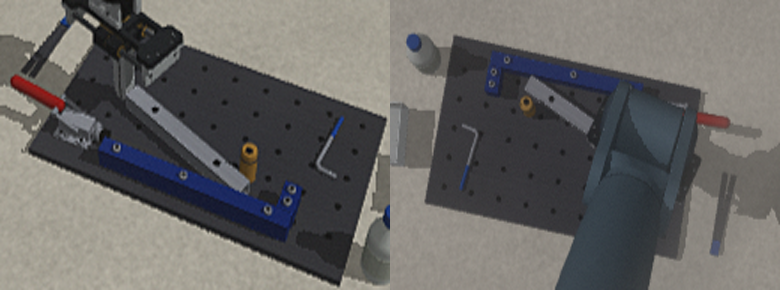

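Both views show the left end behind the post, close to the fence, with the finger on the right end face. I push a little further, then back off and go round to the front.

Request:
apply_moves:
  steps:
    - {"fingers": -1, "travel": [2, 6, 0], "rotation": [0, 0, 0]}
    - {"fingers": -1, "travel": [3, 10, 0], "rotation": [0, 0, 0]}
    - {"fingers": -1, "travel": [4, 13, 0], "rotation": [0, 0, 0]}
    - {"fingers": -1, "travel": [4, 13, 0], "rotation": [0, 0, 0]}

```text
clock: 9.15
position: [0.5514, -0.0424, 0.0434]
tool_rot: [0.241, 0.971, 0.0, -0.0]
ft_force: [0.6, 0.8, 0.1]
grip_width: 0.0005
grip_force: 0.0
```

Run:
```python
from h import *
c=tube2();d=tube2('top');tcp()
```

```text
scene phi 0.336 len [233.3] wid [26.] L [-10.7  92.2] R [ -87.6 -128. ] N 766
top phi 0.358 len [126.6] wid [23.9] L [-14.9  86.8] R [-59.2 -31.8] N 439
t 9.25 tcp bay [ -89.8 -129. ] z 0.0435 tool yaw in bay 0.33 F [-0.5  0.3 -0.6]
```

Request:
apply_moves:
  steps:
    - {"fingers": -1, "travel": [0, -12, 0], "rotation": [0, 0, 0]}
    - {"fingers": -1, "travel": [30, -22, 0], "rotation": [0, 0, 0]}
    - {"fingers": -1, "travel": [44, 21, 0], "rotation": [0, 0, -0.06]}
    - {"fingers": -1, "travel": [34, 32, 0], "rotation": [0, 0, -0.06]}
    - {"fingers": -1, "travel": [34, 32, 0], "rotation": [0, 0, -0.06]}

```text
clock: 9.75
position: [0.5371, 0.0013, 0.0439]
tool_rot: [0.211, 0.977, 0.0, 0.001]
ft_force: [0.1, -0.5, -0.5]
grip_width: 0.0003
grip_force: 0.0
```

Run:
```python
from h import *
c=tube2();d=tube2('top');tcp()
```

```text
scene phi 0.344 len [215.1] wid [26.2] L [-9.8 92. ] R [ -82.3 -110.6] N 752
top phi 0.354 len [90.1] wid [23.9] L [-15.3  86.8] R [-46.5   2.3] N 305
t 9.85 tcp bay [-111.7  -88.7] z 0.0435 tool yaw in bay 0.27 F [-0.   0.3  0. ]
```

Request:
apply_moves:
  steps:
    - {"fingers": -1, "travel": [-8, 3, 0], "rotation": [0, 0, 0]}
    - {"fingers": -1, "travel": [-14, 5, 0], "rotation": [0, 0, 0]}
    - {"fingers": -1, "travel": [-20, 7, 0], "rotation": [0, 0, -0.02]}
    - {"fingers": -1, "travel": [-26, 9, 0], "rotation": [0, 0, -0.04]}
    - {"fingers": -1, "travel": [-32, 11, 0], "rotation": [0, 0, -0.06]}
    - {"fingers": -1, "travel": [-38, 14, 0], "rotation": [0, 0, -0.08]}
    - {"fingers": -1, "travel": [-38, 14, 0], "rotation": [0, 0, -0.08]}

```text
clock: 10.55
position: [0.5778, -0.0018, 0.0437]
tool_rot: [0.172, 0.985, 0.0, 0.001]
ft_force: [-0.2, -0.6, 0.2]
grip_width: 0.0005
grip_force: 0.0
```

Run:
```python
from h import *
c=tube2();d=tube2('top');tcp()
```

```text
scene phi 0.158 len [215.9] wid [26.7] L [-14.6 101. ] R [ -48.6 -112.2] N 793
top phi 0.176 len [82.3] wid [23.9] L [-20.6  95.6] R [-35.   14.6] N 280
t 10.65 tcp bay [-71.  -84.5] z 0.0435 tool yaw in bay 0.19 F [ 0.1  0.  -0.4]
```

Request:
apply_moves:
  steps:
    - {"fingers": -1, "travel": [-4, 3, 0], "rotation": [0, 0, -0.02]}
    - {"fingers": -1, "travel": [-8, 5, 0], "rotation": [0, 0, -0.04]}
    - {"fingers": -1, "travel": [-12, 8, 0], "rotation": [0, 0, -0.07]}
    - {"fingers": -1, "travel": [-16, 11, 0], "rotation": [0, 0, -0.1]}
    - {"fingers": -1, "travel": [-18, 12, 0], "rotation": [0, 0, -0.12]}
    - {"fingers": -1, "travel": [-18, 12, 0], "rotation": [0, 0, -0.12]}

```text
clock: 11.25
position: [0.5982, 0.0036, 0.0436]
tool_rot: [0.113, 0.994, 0.0, 0.0]
ft_force: [-0.4, 0.5, 0.2]
grip_width: 0.0005
grip_force: 0.0
```

Run:
```python
from h import *
c=tube2();d=tube2('top');tcp()
f=lambda i:cv2.resize(i,(390,290),interpolation=cv2.INTER_CUBIC)
cv2.imwrite('pics/s4.png',np.hstack([f(c['image'][180:300,230:410]),f(d['image'][90:250,180:440])]))
```

```text
scene phi 0.055 len [215.4] wid [26.3] L [-15.7 106. ] R [ -27.5 -109. ] N 800
top phi 0.066 len [75.] wid [23.8] L [-21.8 101.1] R [-26.8  26.3] N 256
t 11.35 tcp bay [-51.1 -76.1] z 0.0435 tool yaw in bay 0.07 F [-0.1 -0.5 -0.3]
```

View pics/s4.png

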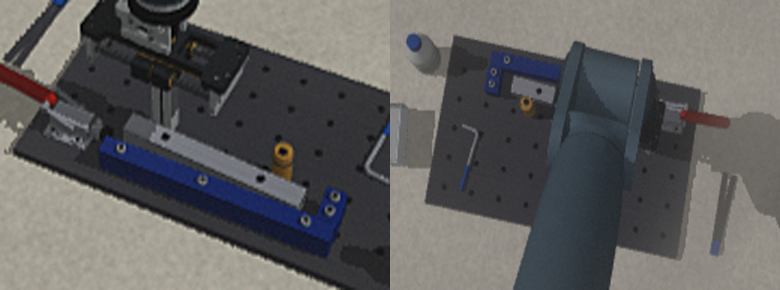

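The tube is behind the post, nearly parallel to the fence, and its right end clears the plunger. Final seating push next.

Request:
apply_moves:
  steps:
    - {"fingers": -1, "travel": [-4, 0, 0], "rotation": [0, 0, -0.02]}
    - {"fingers": -1, "travel": [-8, 1, 0], "rotation": [0, 0, -0.04]}
    - {"fingers": -1, "travel": [-11, 1, 0], "rotation": [0, 0, -0.06]}
    - {"fingers": -1, "travel": [-14, 1, 0], "rotation": [0, 0, -0.07]}
    - {"fingers": -1, "travel": [-16, 1, 0], "rotation": [0, 0, -0.07]}
    - {"fingers": -1, "travel": [-16, 1, 0], "rotation": [0, 0, -0.07]}

```text
clock: 11.95
position: [0.6131, 0.0009, 0.0434]
tool_rot: [0.078, 0.997, 0.0, -0.001]
ft_force: [-3.5, 0.7, 2.1]
grip_width: 0.0002
grip_force: 1.7
```

Run:
```python
from h import *
c=tube2();d=tube2('top');tcp()
```

```text
scene phi -0.016 len [215.6] wid [23.8] L [-17.1 108.3] R [ -13.7 -107.3] N 719
top phi -0.006 len [77.5] wid [24.5] L [-22.6 102.6] R [-22.1  25.2] N 273
t 12.05 tcp bay [-35.7 -76.3] z 0.0434 tool yaw in bay -0.0 F [-3.3  0.8  1.5]
```

Request:
apply_moves:
  steps:
    - {"fingers": -1, "travel": [16, 0, 0], "rotation": [0, 0, 0]}
    - {"fingers": 1, "travel": [16, 40, 0], "rotation": [0, 0, 0]}
    - {"fingers": 1, "travel": [16, 61, 0], "rotation": [0, 0, 0]}
    - {"fingers": 1, "travel": [16, 61, 0], "rotation": [0, 0, 0]}
    - {"fingers": 1, "travel": [16, 61, 0], "rotation": [0, 0, 0]}
    - {"fingers": 1, "travel": [16, 61, 0], "rotation": [0, 0, 0]}
    - {"fingers": 1, "travel": [16, 61, 0], "rotation": [0, 0, 0]}
    - {"fingers": 1, "travel": [16, 61, 0], "rotation": [0, 0, 0]}

```text
clock: 12.85
position: [0.6072, 0.0628, 0.0435]
tool_rot: [0.079, 0.997, -0.0, 0.0]
ft_force: [-0.2, 0.5, 0.6]
grip_width: 0.0532
grip_force: 0.0
```

Request:
apply_moves:
  steps:
    - {"fingers": 1, "travel": [-6, 0, 0], "rotation": [0, 0, 0]}
    - {"fingers": 1, "travel": [-11, 0, 0], "rotation": [0, 0, 0]}
    - {"fingers": 1, "travel": [-14, 0, 0], "rotation": [0, 0, 0]}
    - {"fingers": 1, "travel": [-16, 0, 0], "rotation": [0, 0, 0]}
    - {"fingers": 1, "travel": [-17, 0, 0], "rotation": [0, 0, 0]}
    - {"fingers": 1, "travel": [-17, 0, 0], "rotation": [0, 0, 0]}

```text
clock: 13.45
position: [0.624, 0.0609, 0.0434]
tool_rot: [0.078, 0.997, 0.0, 0.0]
ft_force: [-0.3, -0.0, -0.4]
grip_width: 0.0936
grip_force: 0.1
```

Run:
```python
from h import *
c=tube2();tcp()
```

```text
scene phi 0.0 len [214.] wid [20.2] L [-12.9 109.8] R [ -13.  -104.2] N 622
t 13.5 tcp bay [-34.3 -15.2] z 0.0434 tool yaw in bay -0.0 F [-0.3 -0.3  0. ]
```

Request:
apply_moves:
  steps:
    - {"fingers": 1, "travel": [-1, 0, 0], "rotation": [0, 0, 0]}
    - {"fingers": 1, "travel": [-2, 0, 0], "rotation": [0, 0, 0]}
    - {"fingers": 1, "travel": [-2, 0, 0], "rotation": [0, 0, 0]}

```text
clock: 13.8
position: [0.6243, 0.061, 0.0433]
tool_rot: [0.078, 0.997, 0.0, -0.002]
ft_force: [-6.8, 0.4, 5.1]
grip_width: 0.0942
grip_force: 3.6
```

Request:
apply_moves:
  steps:
    - {"fingers": 1, "travel": [-1.5, 0, 0], "rotation": [0, 0, 0]}
    - {"fingers": 1, "travel": [-1.5, 0, 0], "rotation": [0, 0, 0]}

```text
clock: 14.0
position: [0.6243, 0.0611, 0.0431]
tool_rot: [0.078, 0.997, 0.0, -0.004]
ft_force: [-12.5, 0.6, 7.8]
grip_width: 0.0939
grip_force: 6.0
```

Request:
apply_moves:
  steps:
    - {"fingers": 1, "travel": [10, 0, 0], "rotation": [0, 0, 0]}
    - {"fingers": 1, "travel": [40, 0, 0], "rotation": [0, 0, 0]}
    - {"fingers": 1, "travel": [60, 0, -30], "rotation": [0, 0, 0]}
    - {"fingers": 1, "travel": [90, 0, -70], "rotation": [0, 0, 0]}
    - {"fingers": 1, "travel": [130, 0, -100], "rotation": [0, 0, 0]}
    - {"fingers": 1, "travel": [170, 0, -120], "rotation": [0, 0, 0]}
    - {"fingers": 1, "travel": [200, 0, -130], "rotation": [0, 0, 0]}
    - {"fingers": 1, "travel": [200, 0, -130], "rotation": [0, 0, 0]}

```text
clock: 14.8
position: [0.4285, 0.0923, 0.175]
tool_rot: [0.078, 0.997, 0.0, 0.002]
ft_force: [-0.3, 0.0, -0.0]
grip_width: 0.0937
grip_force: 0.0
```

Run:
```python
from h import *
c=tube2();d=tube2('top');tcp()
f=lambda i:cv2.resize(i,(390,290),interpolation=cv2.INTER_CUBIC)
cv2.imwrite('pics/s5.png',np.hstack([f(c['image'][180:310,225:445]),f(d['image'][100:220,190:410])]))
```

```text
scene phi -0.001 len [215.1] wid [19.3] L [-12.7 110.8] R [ -12.5 -104.3] N 598
top phi 0.002 len [215.9] wid [25.4] L [-15.1 104.2] R [ -15.4 -111.7] N 795
t 14.9 tcp bay [-230.5  -15.2] z 0.174 tool yaw in bay -0.0 F [-0.   0.4  0.9]
```

View pics/s5.png

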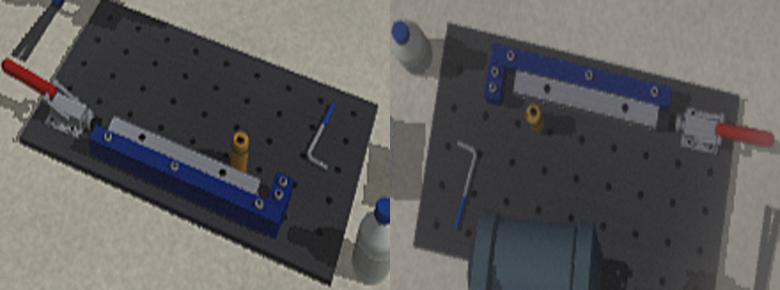

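The tube lies flat along the fence, behind the post, with gaps to both the stop and the plunger. The hex key, bottle and tweezers look undisturbed in these views. Handing in.

```bash
python3 -c "
from workcell import manip
print(manip.finish_job())"
```

```text
the job is handed in; nothing more can be done
None
```

The tube lies flat along the back fence, behind the post and between the end stop and plunger. It got there only by fingertip pushes on the plate, and the job was handed in at about 15 s on the clock.

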